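# Fit the keyed sanding spindle into the bench sander and hold it home

## Task

Slide the orange dust cover of the bench sander all the way open, then lift the brown sanding spindle (44 mm drum with the yellow stripe) up out of its wooden stand and push its shaft into the sander's socket, turning it until the key slips into the keyway. Keep pushing against the ejector spring until the drum sits fully home on the hub face, and finish while still gripping the drum and holding it down there, so that it could be locked; do not let go. Leave the other things on the bench where they are.

Things in the scene. Friction and masses are not known exactly. Their poses are not given: they have to be found in the camera images.
- cover_knob (a point): centre (half-way up) of the black round knob on the orange dust cover: upright, 20 mm diameter, 36 mm tall, on the 70 x 70 x 4 mm cover plate, whose underside is 66 mm above the bench. Axes are the sander's: the cover slides open along +y of this frame. Steel guide rails beside the plate rise to 71 mm above the bench
- cover (a joint): opening of the dust cover, m: about 0 to 0.015 at the start (over the socket), 0.075 at its stop, fully open. Stiff: takes about 3 to 4 N and stays where it is left
- socket (a point): centre of the sander's steel hub face (54 mm diameter), 64 mm above the bench, hidden under the cover at first. z points up out of the bore, x from the bore's centre towards the keyway. Round bore, 20 mm diameter; a sprung ejector sits 26 mm down it. A brake holds the hub still
- keyway (a point): yellow dash on the hub face, 21.5 mm from the bore's centre, on the side of the keyway: a slot 9 mm wide, open to the bore, reaching 16.5 mm from its axis, as deep as the bore. Axes as socket
- ejector (a joint): how far the sprung ejector in the bore is pressed down, m: 0 up, about 0.014 with the spindle fully home, stop at 0.017. It pushes up with 5 N at 0 and 9 N at 0.014, more than the spindle's weight, so a spindle that is let go rises again
- drum_centre (a point): centre of the brown sanding drum of the spindle to fit: upright, 44 mm diameter, 60 mm high, 0.25 to 0.38 kg in all. z points up; x points to the side of the key, marked by a yellow stripe on the drum's top and side. Below the drum's flat underside (30 mm below this point) a steel shaft, 18 mm diameter, goes down 40 mm, the last 8 mm tapering to 11 mm diameter
- key (a point): lower end of the brass key on the shaft, 26 mm below the drum's underside, 15 mm from the axis. The key is 6 mm wide and runs from here up to the underside; the 14 mm of shaft below it have no key and enter the bore at any angle. Axes as drum_centre
- stand: pale wooden block, fixed, 90 x 200 x 50 mm high, origin under its centre, with two 34 mm square holes at y = +50 and -50 mm in its own frame. The spindle and the other drum hang in them, undersides on the block's top, either one in either hole
- fat_drum: the other, fatter sanding drum, dark grey, 60 mm diameter, 50 mm high, no key and no yellow stripe, in the other hole of the stand; origin at the centre of the drum's underside; leave alone
- glue: white glue bottle, 60 mm diameter, 160 mm high, origin under its centre; leave alone
- varnish: tin with a red label, 90 mm diameter, 100 mm high, origin under its centre; leave alone
- block: cork sanding block, 110 x 60 x 35 mm, origin under its centre; leave alone
- driver: screwdriver lying on the bench; leave alone
- brush: brush lying on the bench; leave alone
- pencil: flat red carpenter's pencil lying on the bench, 175 mm long; leave alone
Not all that is in view belongs to the job. Leave any green or purple look-alike of the part that bears drum_centre alone.

How it is judged (in metres and radians):
On the way, in this order (a step that is already met when the one before it is completed fails the run):
1. the dust cover is fully open (within 7 mm of its stop) (value of joint cover above 0.068 m), for 0.2 s.
2. the spindle is lifted out of the stand, its drum centre over 122 mm above the bench (height (world z) of drum_centre above 0.122 m and contact force between the fingers and spindle above 1 N), for 0.1 s.
At the end, for the whole second after the job is handed in: Cover still open (over 60 mm); spindle upright (0.08 rad), within 4 mm of the socket's axis, key in the keyway (0.25 rad), drum underside within 2.5 mm of the hub face, ejector pressed over 11 mm, and the fingers still grip the drum (over 3 N) (value of joint cover above 0.06 m and value of joint ejector above 0.011 m and z of drum_centre in the frame of socket below 0.0325 m and horizontal distance between drum_centre and socket below 0.004 m and angle between drum_centre's own z axis and vertical below 0.08 rad and angle between the x axis of drum_centre and the x axis of socket, either way round below 0.25 rad and contact force between the fingers and spindle above 3 N); the arm keeps its last pose, push and grip.
It fails at once if another thing on the bench is displaced by more than 30 mm (distance of any of fat_drum, glue, varnish, block, driver, brush, pencil from where it was at the start of the episode above 0.03 m).
It also fails if it takes over 48 s, if anything falls off the work surface, if the arm or the gripper's body presses on something with over 40 N, if the wrist force passes 120 N, or if a joint passes its speed limit or range.

## Robot

A 7-joint arm with a two-finger parallel gripper is mounted at the origin on the work surface. World frame = base frame: x ahead of the robot, y to its left, z up, the work surface at z = 0. Lengths are in mm, angles in rad, forces in N, time in s.
With the tool pointing down it reaches from about 425 to 950 mm from the base axis. Payload 16.7 kg.
Tool frame: the origin (TCP) lies on the centre line of the jaws, within the pads' length; the fingertips stand 25 mm ahead of it and the grasp point (between the pads) lies 6 mm ahead of it (bot.finger_overhang is the distance from the TCP to the fingertips, in mm); z points along the fingers, y is the direction in which the jaws open and shut (so a half turn about z gives the same grasp; the last joint's range is limited). The gripper opens to 94 mm and grips with 3 to 60 N. Pads are 16 mm wide; open, the fingers measure 119 mm over their backs; the gripper's body (75 mm by 177 mm) begins 78 mm behind the grasp point.
Start: joints at [1.198, 0.426, 0.074, 1.606, -0.034, 1.111, -0.067], TCP at [149.778, -658.136, 230.467] pointing down, gripper open.
Joint ranges: [-2.85, 2.85], [-0.5, 2.14], [-1.23, 1.37], [0.21, 2.46], [-1.02, 4.16], [0.16, 2.05], [-2.73, 2.73]. Speed limits (rad/s): [1.89, 1.89, 2.39, 2.39, 3.01, 3.01, 3.01].

## Interface

Orientations are given as a unit quaternion [x, y, z, w].
In Python, from rig import bot gives the robot as it stands.
- The arm moves only by the tool carry_out, never from a script. Its argument "increments" is a list of rows, each a list of 2 entries, a list of its own where there are three numbers: the shift along the tool's x, y, z normalised to -1 to 1, where 1 is 0.025 m, then the turn about the tool's z normalised to -1 to 1, where 1 is 4 degrees. A call has 1 to 10 rows; each row shifts and turns the pose as measured when the row begins, along the tool's axes as they then stand; what a row does not reach is not made up. A row lasts 1/12 s, in which the tool goes at most 41.7 mm and 7.16 degrees, less where a joint would pass 70% of its speed; a pose out of reach is approached as far as the arm can. A call with a number of a shift or a turn outside -1 to 1 is refused whole. A call with a gripper value outside its range is refused whole. "hand" is the opening, from 0 (shut) to 1 (fully open), set as the call begins (left out, the last holds). The fingers move at their own pace and stop on an object; "squeeze" is the grip in N (left out, the last holds). Time passes only in rows, so rows that do not move let the fingers close. It gives the time, the measured TCP pose, the force and the opening at its end, in the units of the state.
- bot.get_obs(): the state, without advancing time (a new reading comes with each control period).
- bot.get_image(name): name is "scene" or "top" or "wrist"; returns the picture (480x640x3 uint8, red, green, blue); there is no depth.
- bot.camera_info(name): a dict with "fov_y" (degrees; the focal length in pixels is half the picture's height over the tangent of half this angle, whatever the lens; pixels are square), "cx", "cy" (the principal point, pixels), "k1" (the pictures are not rectified: a ray, as slopes to the right and down, at radius r is drawn at 1 + k1 r^2 times it, then the intrinsics apply), "xyz" and "attitude" of the camera in the world; the wrist camera has in their place "tool_from_camera" (4x4, takes a point from camera to tool coordinates, whose origin is the TCP and whose axes are the flange's). Camera axes: x right, y down, z forward; pixel columns grow to the right and rows downward; lengths in mm; the calibration is good to about 2 mm. A picture is of the moment at which its call begins: read the wrist's pose just before it. camera_info takes no time and is no camera call.
- bot.job_done(): hands the job in, once; it reports no verdict.
The state is a dict: "t": time; "qpos": joint angles; "qvel": joint speeds; "effort": joint torques, N m; "tcp_pos": TCP position; "orientation": TCP orientation; "wrist_force": force on the tool from outside, world axes, zero at the start; "wrist_torque": the same for the moment, N m; "finger_gap": finger opening in mm.
Only numpy, scipy, OpenCV 4.12 (cv2) and the standard library are available. Lean on these libraries where they do the work, as an engineer would, in place of code of your own. Each camera call takes 0.05 s, during which the arm holds its last target.

## Working session

There is one attempt and no reset: what is moved stays moved. The work goes in short steps, Python scripts to look and compute and a tool call to move; the robot and the scene stay as the last step left them, time stands still between calls to the robot, and variables do not carry over. Pictures are saved under pics/ and viewed, and the job is handed in when it is done.

Besides the shell and the picture viewer there is one more tool, called after "Request:" as name([rows], argument=value, ...), one row to a line, values as JSON. carry_out: Moves the arm, as the interface text tells. Its arguments: {"type":"object","properties":{"increments":{"type":"array","items":{"type":"array"}},"hand":{"type":"number"},"squeeze":{"type":"number"}},"required":["increments"]}

```bash
mkdir -p pics; ls; python3 - <<'E'
from rig import bot
import cv2
o=bot.get_obs(); print(o)
for n in ["scene","top","wrist"]:
    print(n,bot.camera_info(n))
    cv2.imwrite(f"pics/{n}0.png",bot.get_image(n)[:,:,::-1])
E
```

```text
pics
{'t': 0.0, 'qpos': array([ 1.19747202,  0.42672898,  0.07385139,  1.60658348, -0.03406118,
        1.11077985, -0.06706901]), 'qvel': array([-2.56661268e-03, -9.00738998e-05, -1.12835485e-03, -1.02669712e-04,
       -1.16676791e-03,  1.38243496e-03,  1.79658559e-03]), 'effort': array([ 3.62438936e-05, -9.35834384e+01,  3.66672948e+00, -4.54207313e+01,
       -4.89330129e-02,  2.01272056e-02,  4.13706709e-05]), 'tcp_pos': array([ 149.6985496 , -657.79299596,  229.78801582]), 'orientation': array([ 9.93743236e-01,  1.11687043e-01, -1.31708548e-04, -6.06347543e-04]), 'wrist_force': array([-0.18618423, -0.30856448,  0.37147965]), 'wrist_torque': array([0.01475581, 0.01538868, 0.05041686]), 'finger_gap': 94.16535356403095}
scene {'fov_y': 51.17329194237358, 'cx': 323.91619779068816, 'cy': 241.29204867757042, 'k1': 0.0019237903464075492, 'xyz': array([1050.88834173, -481.81011634, 1015.94237798]), 'attitude': array([ 0.85845265,  0.40576528, -0.12696257, -0.28686946])}
top {'fov_y': 57.97824863413155, 'cx': 322.94060686010704, 'cy': 241.75411053064425, 'k1': -0.0961003696996617, 'xyz': array([400.85605313, -25.25851121, 989.66513755]), 'attitude': array([ 0.71365301, -0.69622746,  0.06248348, -0.045415  ])}
wrist {'fov_y': 61.64691594130963, 'cx': 324.13560553701694, 'cy': 243.7089867920904, 'k1': -0.023125162923817145, 'tool_from_camera': array([[-1.53425839e-04, -9.71971054e-01, -2.35100504e-01,
         6.73222368e+01],
       [ 9.99999753e-01, -3.10468070e-04,  6.30964946e-04,
         8.15454853e-01],
       [-6.86270863e-04, -2.35100349e-01,  9.71970861e-01,
        -1.54342963e+02],
       [ 0.00000000e+00,  0.00000000e+00,  0.00000000e+00,
         1.00000000e+00]])}
```

View pics/scene0.png

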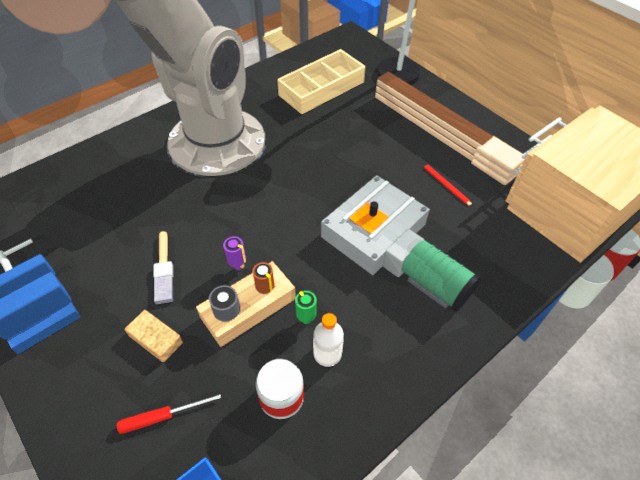

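View pics/top0.png

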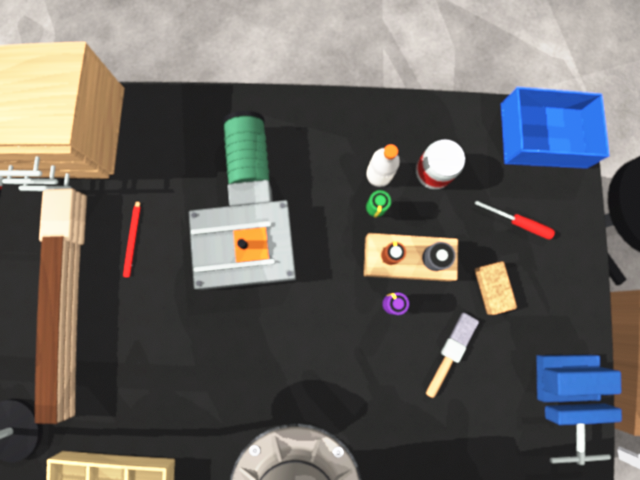

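View pics/wrist0.png

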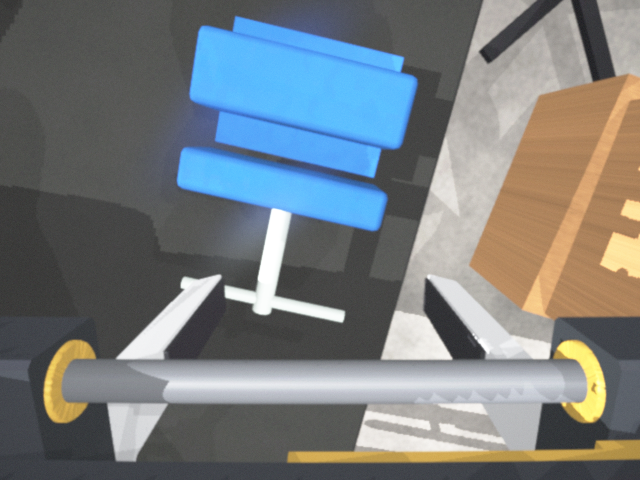

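```bash
cat > h.py <<'E'
import numpy as np, cv2
from scipy.spatial.transform import Rotation as R
from rig import bot
def K(ci):
    f=240/np.tan(np.radians(ci['fov_y'])/2)
    return np.array([[f,0,ci['cx']],[0,f,ci['cy']],[0,0,1.]]), np.array([ci['k1'],0,0,0,0.])
def pose(name,obs=None):
    ci=bot.camera_info(name)
    if 'xyz' in ci: return R.from_quat(ci['attitude']).as_matrix(), np.array(ci['xyz']), ci
    o=obs or bot.get_obs(); Rt=R.from_quat(o['orientation']).as_matrix(); T=np.array(ci['tool_from_camera'])
    return Rt@T[:3,:3], Rt@T[:3,3]+o['tcp_pos'], ci
def rays(name,px,obs=None):
    Rm,c,ci=pose(name,obs); k,d=K(ci)
    u=cv2.undistortPoints(np.array(px,float).reshape(-1,1,2),k,d).reshape(-1,2)
    return c,(Rm@np.c_[u,np.ones(len(u))].T).T
def plane(name,px,z,obs=None):
    c,d=rays(name,px,obs); return c+d*((z-c[2])/d[:,2])[:,None]
def proj(name,P,obs=None):
    Rm,c,ci=pose(name,obs); k,d=K(ci)
    return cv2.projectPoints((np.array(P,float).reshape(-1,3)-c)@Rm,np.zeros(3),np.zeros(3),k,d)[0].reshape(-1,2)
def tri(l):
    A=np.zeros((3,3));b=np.zeros(3)
    for c,d in l:
        d=d/np.linalg.norm(d);M=np.eye(3)-np.outer(d,d);A+=M;b+=M@c
    p=np.linalg.solve(A,b); 
    return p,[np.linalg.norm((np.eye(3)-np.outer(d,d)/(d@d))@(p-c)) for c,d in l]
def tool(obs,target,yaw=None):
    Rt=R.from_quat(obs['orientation']).as_matrix()
    return Rt.T@(np.array(target)-obs['tcp_pos'])
def snap(name,fn):
    o=bot.get_obs(); im=bot.get_image(name)[:,:,::-1].copy(); cv2.imwrite(f'pics/{fn}.png',im); return o,im
E
python3 - <<'E'
from h import *
for f in ['scene','top']:
    im=cv2.imread(f'pics/{f}0.png')
    x0,y0,w,h=((310,170,160,130) if f=='scene' else (180,190,130,110))
    cv2.imwrite(f'pics/{f}_crop1.png',cv2.resize(im[y0:y0+h,x0:x0+w],None,fx=5,fy=5,interpolation=cv2.INTER_CUBIC))
    x0,y0,w,h=((190,225,140,120) if f=='scene' else (350,180,130,140))
    cv2.imwrite(f'pics/{f}_crop2.png',cv2.resize(im[y0:y0+h,x0:x0+w],None,fx=4,fy=4,interpolation=cv2.INTER_CUBIC))
    c=im
a=rays('scene',[(374,203),(264,267)]); b=rays('top',[(240,243),(395,252)])
for i in range(2): print(tri([(a[0],a[1][i]),(b[0],b[1][i])]))
print(plane('top',[(240,243)],106),plane('top',[(395,252)],110))
# corners of orange? stand
print('stand top cam',plane('top',[(364,235),(459,238),(458,268)],50))
print('body', plane('top',[(191,211),(289,201),(295,279),(195,289)],64))
o=bot.get_obs();print(R.from_quat(o['orientation']).as_matrix())
E
```

```text
(array([529.37464466, 124.93457339, 108.22720367]), [np.float64(0.5238821345260888), np.float64(0.5238821345260548)])
(array([ 518.64277171, -191.31771076,  119.11842357]), [np.float64(1.2616799146912951), np.float64(1.2616799146912365)])
[[530.00704208 125.75565851 106.        ]] [[ 519.1534262  -194.11206721  110.        ]]
stand top cam [[ 563.32028336 -136.68123417   50.        ]
 [ 562.45237942 -350.74182189   50.        ]
 [ 495.00709972 -346.83474326   50.        ]]
body [[604.05666379 244.47409512  64.        ]
 [632.06725074  30.449983    64.        ]
 [461.68725096  11.73729055  64.        ]
 [434.51509428 224.31148977  64.        ]]
[[ 9.75081781e-01  2.21845562e-01 -2.57556647e-04]
 [ 2.21845704e-01 -9.75081393e-01  8.72476566e-04]
 [-5.75836403e-05 -9.07873840e-04 -9.99999586e-01]]
```

View pics/scene_crop1.png

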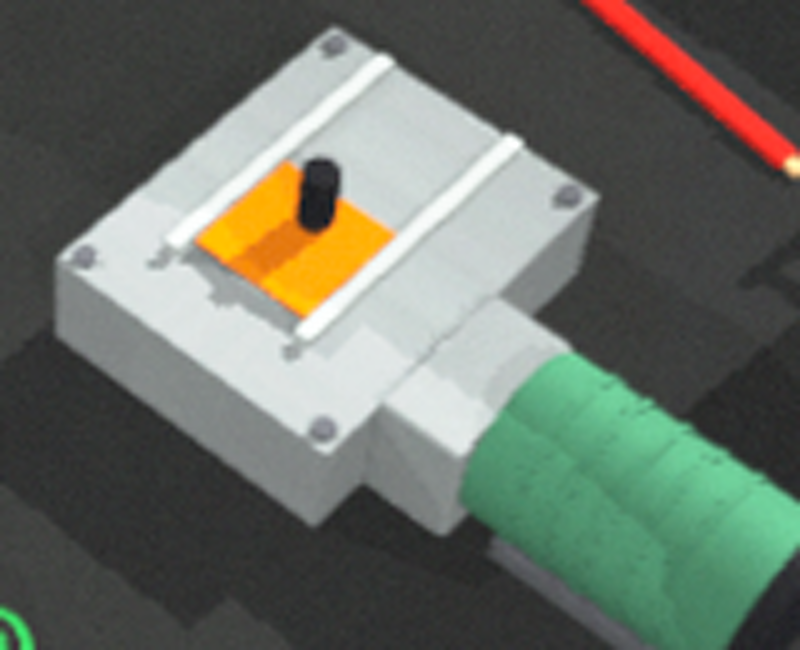

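View pics/top_crop1.png

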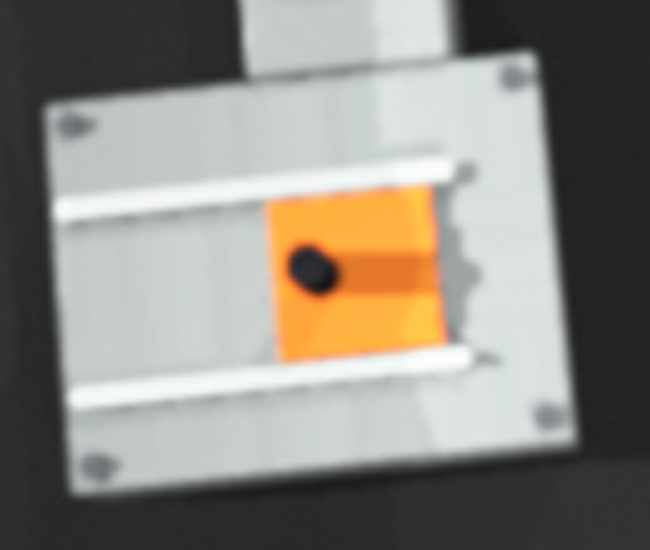

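View pics/top_crop2.png

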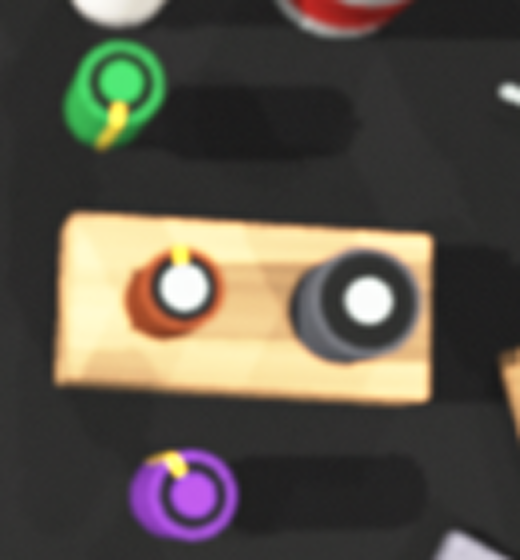

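View pics/scene_crop2.png

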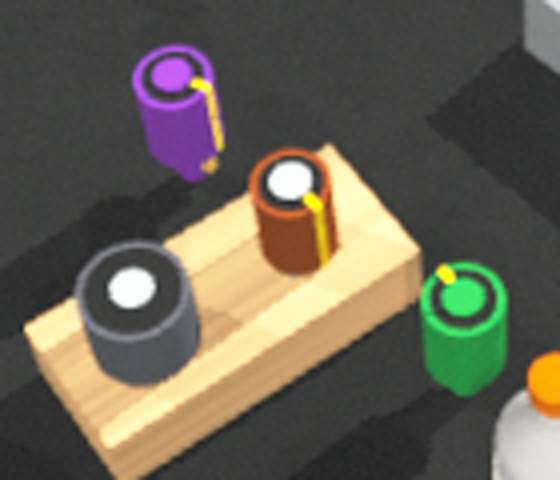

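Request:
carry_out([
  [[1, -0.9, 0], 0],
  [[1, -0.9, 0], 0],
  [[1, -0.9, 0], 0],
  [[1, -0.9, 0], 0],
  [[1, -0.9, 0], 0],
  [[1, -0.9, 0], 0],
  [[1, -0.9, 0], 0],
  [[1, -0.9, 0], 0],
  [[1, -0.9, 0], 0],
  [[1, -0.9, 0], 0],
], hand=1)

```text
t: 0.98
tcp_pos: [344.4, -375.9, 226.5]
orientation: [0.994, 0.106, -0.003, -0.001]
wrist_force: [1.0, -0.6, -0.9]
finger_gap: 93.9
```

Request:
carry_out([
  [[1, -0.9, 0], 0],
  [[1, -0.9, 0], 0],
  [[1, -0.9, 0], 0],
  [[1, -0.9, 0], 0],
  [[0.8, -0.8, 0], 0],
  [[0, 0, 0], 0],
])

```text
t: 1.48
tcp_pos: [444.8, -229.7, 226.5]
orientation: [0.994, 0.109, -0.002, -0.001]
wrist_force: [0.3, 0.8, 0.9]
finger_gap: 94.1
```

```bash
python3 - <<'E'
from h import *
o,im=snap('wrist','w1'); print(o['tcp_pos'],o['orientation'],o['qpos'])
E
```

```text
[ 444.78551599 -229.6881115   226.51319675] [ 0.99402312  0.10914498 -0.00182388 -0.00144072] [ 0.5562225   0.15933072 -0.22954191  1.9786368   0.04132257  1.01264952
 -1.04463634]
```

View pics/w1.png

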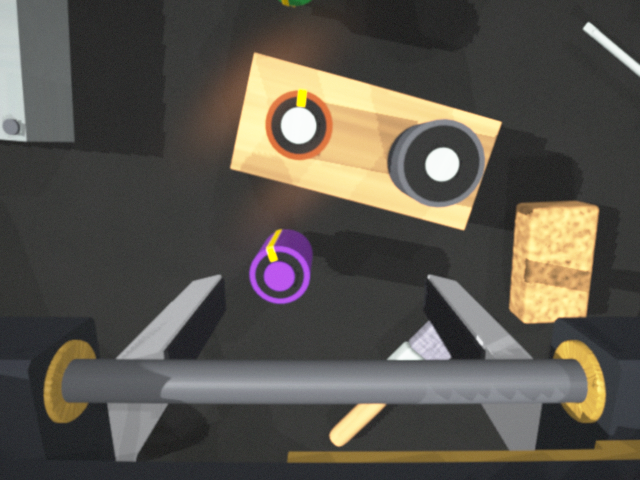

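```bash
python3 - <<'E'
from h import *
o=bot.get_obs()
im=cv2.imread('pics/w1.png'); hsv=cv2.cvtColor(im,cv2.COLOR_BGR2HSV)
roi=np.zeros(im.shape[:2],np.uint8); roi[80:170,255:345]=1
br=((hsv[:,:,0]<14)&(hsv[:,:,1]>150)&(roi>0)).astype(np.uint8)
ye=cv2.inRange(hsv,(24,150,150),(34,255,255))*roi
wh=cv2.inRange(hsv,(0,0,215),(180,40,255))*roi
def cen(m): ys,xs=np.nonzero(m); return [xs.mean(),ys.mean(),len(xs)]
print(cen(wh),cen(ye),cen(br))
c,_=max([cv2.minEnclosingCircle(k) for k in cv2.findContours(br,0,2)[0]],key=lambda t:t[1]); print(c,_)
W=cen(wh)[:2]
rs=[rays('wrist',[W],o),rays('top',[(396.5,252)]),rays('scene',[(262.7,270.2)])]
for s in [(0,1),(0,2),(0,1,2)]: print(tri([(rs[i][0],rs[i][1][0]) for i in s]))
P=plane('wrist',[W,cen(ye)[:2],c],110,o); print(P); d=P[1]-P[0]; print('stripe yaw',np.degrees(np.arctan2(d[1],d[0])))
s=plane('wrist',[(255,53),(501,122),(465,230),(231,168)],50,o); print(s, s.mean(0))
E
```

```text
[np.float64(298.20671563483734), np.float64(125.02203567681008), 953] [np.float64(301.2774193548387), np.float64(97.65161290322581), 155] [np.float64(299.1924882629108), np.float64(126.55586854460094), 1065]
(298.6365051269531, 124.80712127685547) 34.48838806152344
(array([ 519.2290658 , -198.14457255,  106.30656146]), [np.float64(0.532980095946978), np.float64(0.532980095947101)])
(array([ 519.31823451, -196.82265338,  111.66617593]), [np.float64(2.042229125281377), np.float64(2.042229125281306)])
(array([ 519.19490543, -196.84320669,  111.5262005 ]), [np.float64(1.9698455243313135), np.float64(0.19285912337597294), np.float64(2.1175992048702716)])
[[ 518.61622016 -198.60638566  110.        ]
 [ 535.52260308 -197.12466666  110.        ]
 [ 518.80724975 -198.8510026   110.        ]]
stripe yaw 5.008751587994006
[[ 565.3198676  -151.37794057   50.        ]
 [ 557.75519797 -350.40491606   50.        ]
 [ 467.78567497 -348.19138656   50.        ]
 [ 475.96278635 -147.75354339   50.        ]] [ 516.70588172 -249.43194664   50.        ]
```

Request:
carry_out([
  [[0.35, -1, 0], 0.2],
  [[0.35, -1, 0], 0.2],
  [[0.35, -1, 0], 0.2],
  [[0.35, -1, 0], 0.2],
  [[0.35, -1, 0], 0.2],
  [[0.35, -1, 0], 0.2],
  [[0.35, -1, 0], 0.2],
  [[0.35, -1, 0], 0],
  [[0.35, -1, 0], 0],
  [[0.35, -1, 0], 0],
])

```text
t: 2.37
tcp_pos: [489.5, 22.9, 225.1]
orientation: [0.999, 0.047, -0.004, 0.001]
wrist_force: [0.6, -0.0, -0.3]
finger_gap: 93.9
```

Request:
carry_out([
  [[0.35, -1, 0], 0],
  [[0.35, -1, 0], 0],
  [[0.35, -1, 0], 0],
  [[0, 0, 0], 0],
])

```text
t: 2.7
tcp_pos: [509.9, 103.1, 224.5]
orientation: [0.999, 0.046, -0.004, 0.001]
wrist_force: [-1.0, 0.3, -0.0]
finger_gap: 94.0
```

```bash
python3 - <<'E'
from h import *
o,im=snap('wrist','w2'); print(o['tcp_pos'],o['orientation'],o['qpos'])
E
```

```text
[509.87804312 103.10745402 224.48475397] [ 9.98928118e-01  4.61180317e-02 -3.84893053e-03  9.63812871e-04] [ 0.09315281  0.21803477 -0.47455667  1.92680649  0.1147313   1.03106674
 -1.91019522]
```

View pics/w2.png

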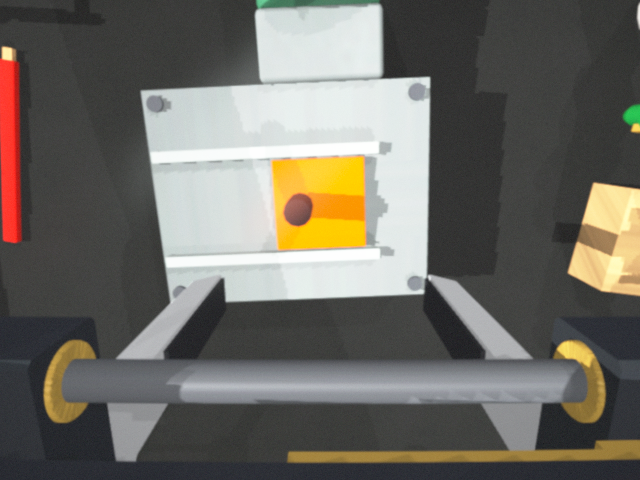

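```bash
python3 - <<'E'
from h import *
o=bot.get_obs()
im=cv2.imread('pics/w2.png'); hsv=cv2.cvtColor(im,cv2.COLOR_BGR2HSV)
m=(hsv[:,:,2]<130).astype(np.uint8); m[:,:275]=0;m[:,325:]=0;m[:185]=0;m[235:]=0
k=max(cv2.findContours(m,0,2)[0],key=cv2.contourArea); print(cv2.minEnclosingCircle(k),cv2.boundingRect(k))
print('knob top z106',plane('wrist',[(297,210),(301,208)],106,o))
rs=[rays('wrist',[(297,209)],o),rays('top',[(180+308/5,190+267/5)]),rays('scene',[(310+321/5,170+165/5)])]
print(tri([(r[0],r[1][0]) for r in rs]))
print(tri([(r[0],r[1][0]) for r in rs[1:]]))
p=plane('wrist',[(271,158),(366,156),(366,247),(278,249)],70,o); print(p,p.mean(0))
r=plane('wrist',[(152,158),(380,147),(167,262),(380,254)],71,o); print(r, [np.degrees(np.arctan2(*(r[i]-r[i+1])[[1,0]])) for i in (0,2)])
b=plane('wrist',[(142,91),(430,78),(426,294)],64,o);print(b,np.degrees(np.arctan2(*(b[0]-b[1])[[1,0]])))
E
```

```text
((300.7432556152344, 213.2567596435547), 13.091124534606934) (291, 204, 20, 21)
knob top z106 [[532.12628213 119.94554358 106.        ]
 [533.74569085 117.33136934 106.        ]]
(array([531.14010197, 121.38780481, 110.62396532]), [np.float64(2.891519007128511), np.float64(2.5410787045284193), np.float64(1.521965178057344)])
(array([529.52267967, 122.9084813 , 109.29928911]), [np.float64(1.2544186663570014), np.float64(1.254418666356986)])
[[563.60487085 144.10274073  70.        ]
 [571.5137667   73.28211569  70.        ]
 [501.47844195  65.14417833  70.        ]
 [493.59088671 134.39324596  70.        ]] [532.54699155 104.23057018  70.        ]
[[555.8039745  232.95490882  71.        ]
 [579.00828946  63.76489787  71.        ]
 [475.18195732 221.9044478   71.        ]
 [497.02784797  53.54869935  71.        ]] [np.float64(97.80936256681377), np.float64(97.3934055661407)]
[[603.4978958  242.90441295  64.        ]
 [631.50788801  32.23708944  64.        ]
 [464.27804149   9.7775547   64.        ]] 97.57353598817924
```

Request:
carry_out([
  [[0.92, -0.62, 0.5], -0.57],
  [[0, 0, 1], 0],
  [[0, 0, 1], 0],
  [[0, 0, 1], 0],
  [[0, 0, 0.8], 0],
  [[0, 0, 0], 0],
])

```text
t: 3.25
tcp_pos: [532.7, 107.0, 113.0]
orientation: [0.998, 0.062, -0.003, 0.004]
wrist_force: [-0.8, -0.3, 0.2]
finger_gap: 94.2
```

```bash
python3 - <<'E'
from h import *
o,im=snap('wrist','w3'); print(o['tcp_pos'],o['orientation'])
print(tool(o,[531,120.5,103]))
snap('scene','s3')
E
```

```text
[532.73677825 106.96772339 113.03216382] [ 0.99807773  0.06178469 -0.00317518  0.00366163]
[ 1.32870635e-02 -1.37122301e+01  9.93769533e+00]
```

View pics/w3.png

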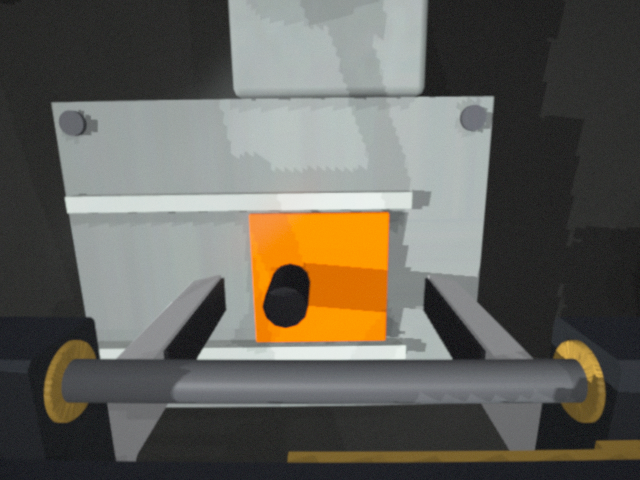

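View pics/s3.png

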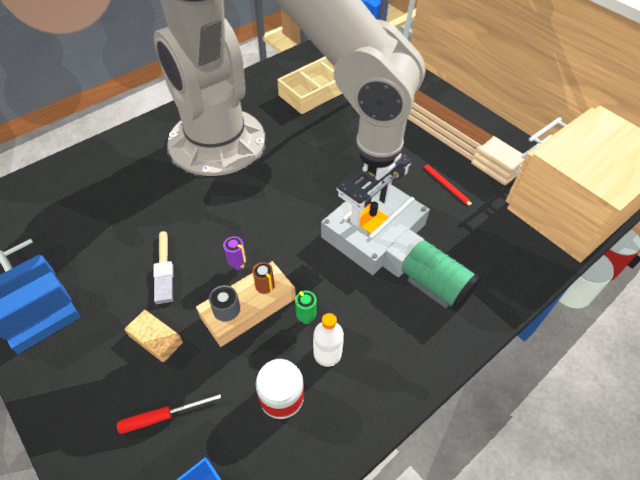

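```bash
python3 - <<'E'
from h import *
o=bot.get_obs()
P=plane('wrist',[(286,307)],106,o)[0]; print(P, tool(o,[P[0],P[1],102]))
print(plane('wrist',[(293,276)],70,o))
E
```

```text
[531.44232092 123.24382785 106.        ] [ -0.8773418  -15.77585849  14.21554711]
[[533.81232699 122.86080037  70.        ]]
```

Request:
carry_out([
  [[0, -0.6, 0.3], 0],
  [[0, 0, 0.1], 0],
  [[0, 0, 0], 0],
])

```text
t: 3.6
tcp_pos: [534.9, 120.5, 110.3]
orientation: [0.998, 0.06, 0.001, 0.004]
wrist_force: [1.0, -0.1, 0.2]
finger_gap: 94.2
```

Request:
carry_out([
  [[0, 0, 0], 0],
  [[0, 0, 0], 0],
  [[0, 0, 0], 0],
  [[0, 0, 0], 0],
  [[0, 0, 0], 0],
  [[0, 0, 0], 0],
], hand=0, squeeze=15)

```text
t: 4.1
tcp_pos: [537.3, 118.4, 114.8]
orientation: [0.998, 0.059, 0.004, 0.004]
wrist_force: [0.4, -0.2, 0.8]
finger_gap: 57.3
```

Request:
carry_out([
  [[-0.1, -0.05, 0.15], 0],
  [[-0.1, -0.05, 0.15], 0],
  [[0, 0, 0.1], 0],
  [[0, 0, 0.1], 0],
  [[0, 0, 0.1], 0],
  [[0, 0, 0.1], 0],
])

```text
t: 4.6
tcp_pos: [531.6, 121.1, 95.9]
orientation: [0.998, 0.059, 0.004, 0.003]
wrist_force: [-2.6, -2.4, 23.1]
finger_gap: 19.7
```

Request:
carry_out([
  [[0, 0, -0.1], 0],
  [[0, -0.3, 0], 0],
  [[0, -0.5, 0], 0],
  [[0, -0.5, 0], 0],
])

```text
t: 4.93
tcp_pos: [527.2, 150.1, 97.2]
orientation: [0.998, 0.057, 0.002, 0.005]
wrist_force: [-2.1, -3.8, 4.5]
finger_gap: 19.8
```

Request:
carry_out([
  [[0, -0.5, 0], 0],
  [[0, -0.5, 0], 0],
  [[0, -0.5, 0], 0],
  [[0, -0.3, 0], 0],
])

```text
t: 5.27
tcp_pos: [521.1, 194.6, 97.1]
orientation: [0.998, 0.055, 0.001, 0.008]
wrist_force: [6.1, -28.6, 5.8]
finger_gap: 22.1
```

Request:
carry_out([
  [[0, 0, 0], 0],
  [[0, 0, 0], 0],
  [[0, 0, 0], 0],
])

```text
t: 5.52
tcp_pos: [521.3, 193.1, 97.1]
orientation: [0.998, 0.055, 0.001, 0.01]
wrist_force: [0.5, -1.5, 0.2]
finger_gap: 20.0
```

Request:
carry_out([
  [[0, 0, 0], 0],
  [[0, 0, 0], 0],
  [[0, 0, -0.1], 0],
  [[0, 0, -0.1], 0],
  [[0, 0, -0.2], 0],
  [[0, 0, -0.6], 0],
  [[0, 0, -1], 0],
  [[0, 0, -1], 0],
  [[0, 0, -1], 0],
  [[0, 0, -1], 0],
], hand=0.65)

```text
t: 6.35
tcp_pos: [518.0, 195.8, 224.2]
orientation: [0.998, 0.056, -0.003, 0.011]
wrist_force: [0.8, -0.4, -0.5]
finger_gap: 61.2
```

```bash
python3 - <<'E'
from h import *
o,im=snap('wrist','w4'); print(o['tcp_pos'],o['orientation'],o['qpos'])
snap('scene','s4');snap('top','t4')
E
```

```text
[517.96929686 195.76065056 224.21064413] [ 0.99837027  0.05600594 -0.00313737  0.01050178] [-0.07736243  0.27983339 -0.48811531  1.8530845   0.16672096  1.06154381
 -2.09195192]
```

View pics/w4.png

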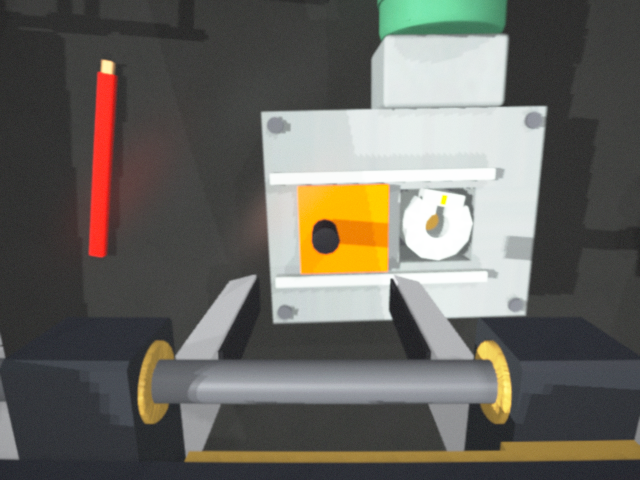

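View pics/t4.png

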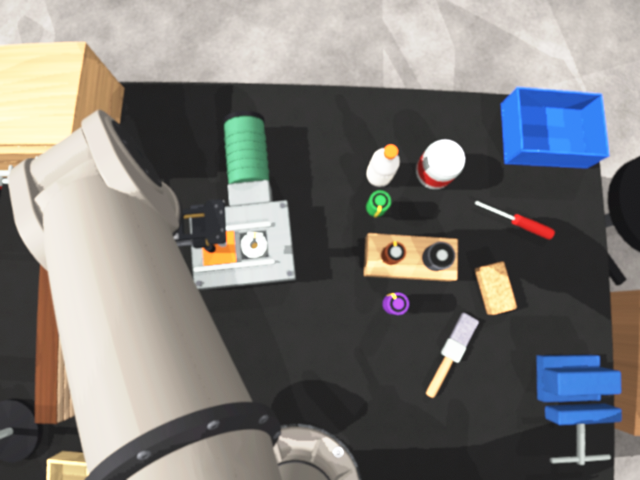

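```bash
python3 - <<'E'
from h import *
o=bot.get_obs()
p=plane('wrist',[(299,185),(389,185),(389,272),(302,274)],70,o); print(p,p.mean(0))
print('hub',plane('wrist',[(436,225),(444,199)],64,o))
print('knob',plane('wrist',[(323,238)],106,o))
print(tool(o,[495,85,200]))
im=cv2.imread('pics/w4.png'); cv2.imwrite('pics/w4c.png',cv2.resize(im[170:280,380:500],None,fx=5,fy=5,interpolation=cv2.INTER_CUBIC))
E
```

```text
[[555.60091363 215.40916907  70.        ]
 [563.16803523 146.86461219  70.        ]
 [493.9601122  136.40993179  70.        ]
 [484.9342175  206.12028759  70.        ]] [524.41581964 176.20100016  70.        ]
hub [[535.28274831 103.21901894  64.        ]
 [556.65741458 100.56567672  64.        ]]
knob [[524.47360761 194.1617868  106.        ]]
[-36.34338904 107.30510507  27.18259108]
```

View pics/w4c.png

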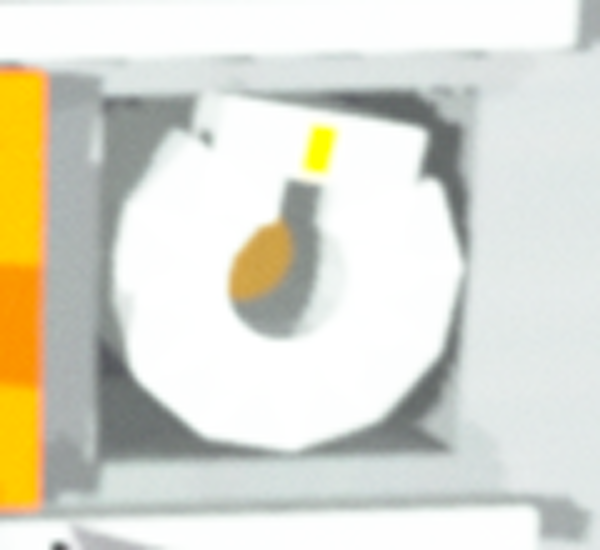

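Request:
carry_out([
  [[-0.35, 1, 0.25], 0],
  [[-0.35, 1, 0.25], 0],
  [[-0.35, 1, 0.25], 0],
  [[-0.35, 1, 0.25], 0],
  [[-0.1, 0.2, 0], 0],
  [[0, 0, 0], 0],
  [[0, 0, 0], 0],
], hand=1)

```text
t: 7.08
tcp_pos: [489.8, 83.5, 197.5]
orientation: [0.998, 0.057, -0.003, 0.01]
wrist_force: [-0.4, 0.2, 0.8]
finger_gap: 94.0
```

```bash
python3 - <<'E'
from h import *
o,im=snap('wrist','w5'); print(o['tcp_pos'],o['orientation'],o['qpos'],o['qvel'])
cv2.imwrite('pics/w5c.png',cv2.resize(im[150:300,240:400],None,fx=4,fy=4,interpolation=cv2.INTER_CUBIC))
E
```

```text
[489.78907299  83.54258962 197.54120452] [ 0.99832889  0.05685935 -0.0034264   0.00973112] [ 0.08580051  0.20657325 -0.44502952  2.00395197  0.12773807  0.96679471
 -1.88194644] [ 3.47318843e-03  1.34487619e-03  4.54685372e-04  3.97770653e-03
 -4.02168818e-03 -2.25025130e-03  5.83995569e-05]
```

View pics/w5.png

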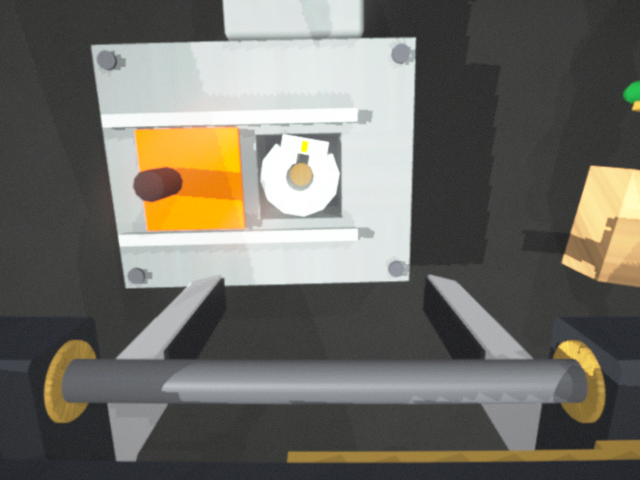

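View pics/w5c.png

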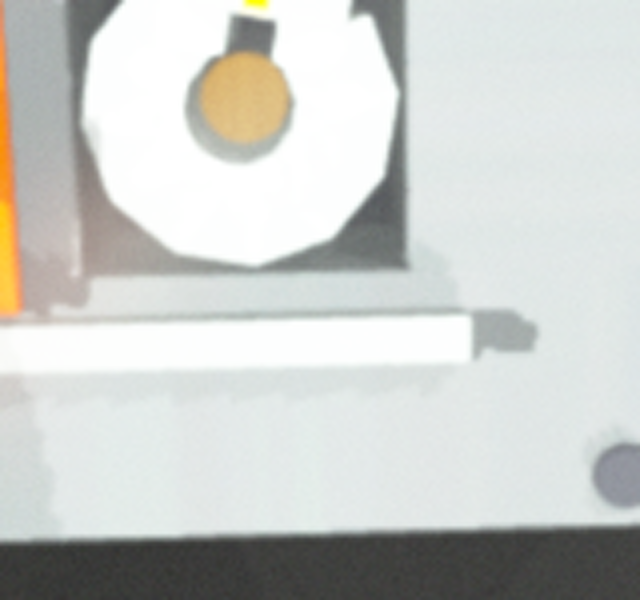

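```bash
python3 - <<'E'
from h import *
o=bot.get_obs()
im=cv2.imread('pics/w5.png'); hsv=cv2.cvtColor(im,cv2.COLOR_BGR2HSV)
roi=np.zeros(im.shape[:2],np.uint8); roi[130:220,258:342]=1
ye=cv2.inRange(hsv,(24,150,150),(34,255,255))*roi
ys,xs=np.nonzero(ye); y=(xs.mean(),ys.mean())
wh=cv2.inRange(hsv,(0,0,225),(180,40,255))*roi
cs,_=cv2.findContours(((wh+ye)>0).astype(np.uint8),cv2.RETR_CCOMP,cv2.CHAIN_APPROX_NONE)
for c in sorted(cs,key=cv2.contourArea)[-3:]: print(cv2.contourArea(c),cv2.boundingRect(c),cv2.minEnclosingCircle(c))
# hub outline & bore lower part circle fits on plane z=64
def fit(P):
    A=np.c_[2*P,np.ones(len(P))]; s=np.linalg.lstsq(A,(P**2).sum(1),rcond=None)[0]; return s[:2],np.sqrt(s[2]+s[:2]@s[:2])
for c in sorted(cs,key=cv2.contourArea)[-2:]:
    q=c.reshape(-1,2).astype(float); 
    q=q[q[:,1]>172]; P=plane('wrist',q,64,o)[:,:2]; print(fit(P),len(P))
Y=plane('wrist',[y],64,o); print(y,Y)
t=cv2.imread('pics/t4.png'); cv2.imwrite('pics/t4c.png',cv2.resize(t[225:265,235:275],None,fx=12,fy=12,interpolation=cv2.INTER_CUBIC))
t=cv2.imread('pics/s4.png'); cv2.imwrite('pics/s4c.png',cv2.resize(t[190:250,340:420],None,fx=8,fy=8,interpolation=cv2.INTER_CUBIC))
E
```

```text
34.0 (258, 130, 22, 3) ((268.4761962890625, 131.0), 10.523903846740723)
771.0 (285, 152, 30, 40) ((299.5, 171.55128479003906), 19.608835220336914)
4722.0 (261, 134, 78, 82) ((299.0750732421875, 173.12158203125), 42.295562744140625)
(array([533.80118203, 103.13468737]), np.float64(10.038043902617797)) 48
(array([533.28785558, 102.92890748]), np.float64(26.916897687430854)) 118
(np.float64(304.16326530612247), np.float64(145.87755102040816)) [[555.15145797 101.84906868  64.        ]]
```

View pics/t4c.png

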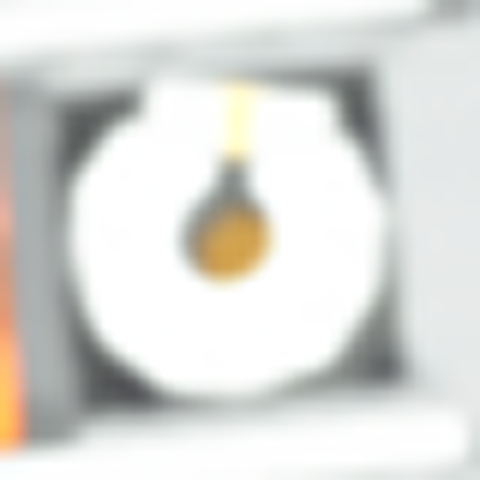

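View pics/s4c.png

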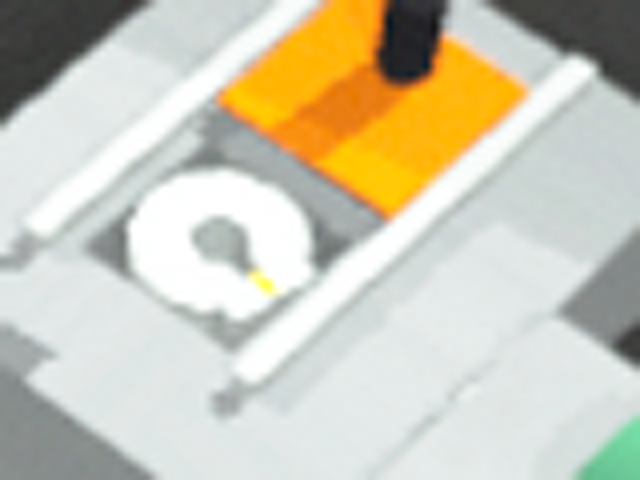

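```bash
python3 - <<'E'
from h import *
o=bot.get_obs()
c=[235+226/12-.5,225+236/12-.5]; s=[340+219/8-.5,190+238/8-.5]
print(plane('top',[c],64),plane('scene',[s],64))
w=rays('wrist',proj('wrist',[533.5,103.1,64],o),o);a=rays('top',[c]);b=rays('scene',[s])
print(tri([(x[0],x[1][0]) for x in (w,a,b)]), tri([(x[0],x[1][0]) for x in (w,b)]))
# yaw from top/scene
for n,p0,p1 in [('top',c,[235+237/12-.5,225+115/12-.5]),('scene',s,[340+263/8-.5,190+283/8-.5])]:
    P=plane(n,[p0,p1],64); d=P[1]-P[0]; print(n,d,np.degrees(np.arctan2(d[1],d[0])))
E
```

```text
[[534.37357475 103.99527643  64.        ]] [[531.17832253 104.41990909  64.        ]]
(array([533.56532833, 102.92667621,  67.53178137]), [np.float64(0.24069732141290884), np.float64(0.6370109013009696), np.float64(0.8112910844118005)]) (array([533.38456486, 102.68467315,  67.29838395]), [np.float64(0.5011283059272611), np.float64(0.501128305927147)])
top [22.10046838 -0.94259903  0.        ] -2.442221274951036
scene [ 2.13780079e+01 -1.52380587e+00  1.13686838e-13] -4.077097979774129
```

Request:
carry_out([
  [[-0.1, 1, -0.1], 0],
  [[-0.1, 1, -0.1], 0],
  [[-0.1, 1, -0.1], 0],
  [[-0.1, 1, -0.1], 0],
  [[-0.1, 1, -0.1], 0],
  [[-0.1, 1, 0], 0],
  [[-0.1, 1, 0], 0],
  [[-0.1, 1, 0], 0],
  [[-0.1, 1, 0], 0],
  [[-0.1, 1, 0], 0],
], hand=0.78)

```text
t: 7.97
tcp_pos: [502.8, -158.9, 215.7]
orientation: [0.997, 0.071, -0.001, 0.007]
wrist_force: [0.2, 0.2, -0.1]
finger_gap: 73.2
```

Request:
carry_out([
  [[-0.1, 1, 0], 0],
  [[-0.1, 0.4, 0], 0],
  [[0, 0, 0], 0],
  [[0, 0, 0], 0],
])

```text
t: 8.3
tcp_pos: [505.3, -196.6, 215.8]
orientation: [0.997, 0.07, -0.001, 0.007]
wrist_force: [0.3, 0.2, -0.3]
finger_gap: 73.0
```

```bash
python3 - <<'E'
from h import *
o,im=snap('wrist','w6'); print(o['tcp_pos'],o['orientation'],o['qpos'],o['finger_gap'])
E
```

```text
[ 505.25940901 -196.63739152  215.84285215] [ 0.99749879  0.07033144 -0.00121814  0.00693999] [ 0.46366001  0.23621279 -0.25552766  1.90935782  0.08681192  1.00356062
 -1.26170231] 72.95201044341356
```

View pics/w6.png

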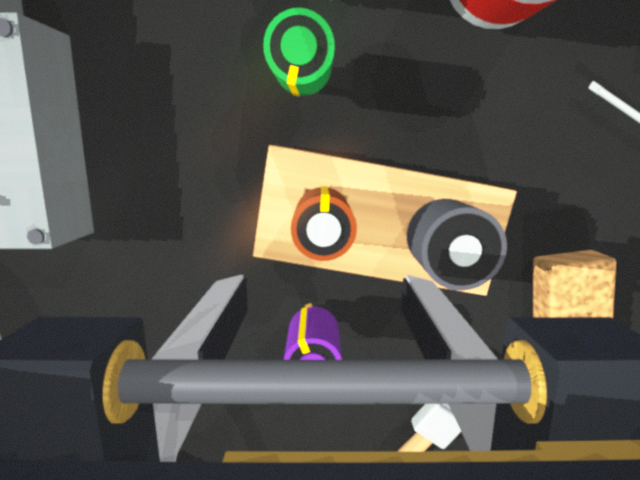

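```bash
python3 - <<'E'
from h import *
o=bot.get_obs()
im=cv2.imread('pics/w6.png'); hsv=cv2.cvtColor(im,cv2.COLOR_BGR2HSV)
roi=np.zeros(im.shape[:2],np.uint8); roi[180:265,285:362]=1
wh=cv2.inRange(hsv,(0,0,215),(180,40,255))*roi; ye=cv2.inRange(hsv,(24,170,150),(34,255,255))*roi
def cen(m): ys,xs=np.nonzero(m); return [xs.mean(),ys.mean()]
W,Y=cen(wh),cen(ye); P=plane('wrist',[W,Y],110,o); d=P[1]-P[0]
print(W,Y,P,np.degrees(np.arctan2(d[1],d[0])))
br=((hsv[:,:,0]<14)&(hsv[:,:,1]>170)&(roi>0)).astype(np.uint8)
c=np.vstack(cv2.findContours(br,0,2)[0]);c=cv2.convexHull(c); e=cv2.minEnclosingCircle(c); print(e, plane('wrist',[e[0]],110,o))
w1=np.array([298.4,124.9]) ; o1=dict(tcp_pos=np.array([444.78551599,-229.6881115,226.51319675]),orientation=[0.99402312,0.10914498,-0.00182388,-0.00144072])
a=rays('wrist',[W],o);b=rays('wrist',[w1],o1); print(tri([(a[0],a[1][0]),(b[0],b[1][0])]))
print(tool(o,[519.5,-198.5,90]))
E
```

```text
[np.float64(323.20524515393384), np.float64(229.20524515393387)] [np.float64(324.4189944134078), np.float64(201.15083798882682)] [[ 519.38551091 -196.12544213  110.        ]
 [ 537.89161901 -194.29811572  110.        ]] 5.639208437401694
((322.8183898925781, 224.45989990234375), 35.278892517089844) [[ 522.50508676 -195.42628209  110.        ]]
(array([ 519.87771009, -196.36897762,  111.65725643]), [np.float64(0.3475592385443289), np.float64(0.3475592385443239)])
[ 14.16800549   2.50271395 125.85816428]
```

Request:
carry_out([
  [[0.57, 0.04, 0.5], 0],
  [[0, 0, 1], 0],
  [[0, 0, 1], 0],
  [[0, 0, 1], 0],
  [[0, 0, 0.8], 0],
  [[0, 0, 0], 0],
  [[0, 0, 0], 0],
])

```text
t: 8.93
tcp_pos: [524.5, -183.5, 106.7]
orientation: [0.997, 0.078, 0.002, 0.006]
wrist_force: [0.0, -0.1, 1.9]
finger_gap: 73.3
```

```bash
python3 - <<'E'
from h import *
o,im=snap('wrist','w7'); print(o['tcp_pos'],o['orientation'])
print(tool(o,[519.5,-197,90]))
E
```

```text
[ 524.50367902 -183.47175605  106.74828301] [0.99695523 0.07774271 0.00160478 0.00581137]
[-7.07891953 12.39001844 16.87991449]
```

View pics/w7.png

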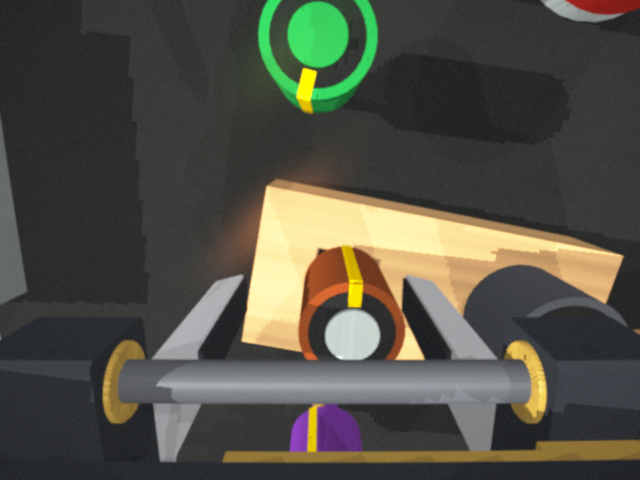

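Request:
carry_out([
  [[-0.3, 0.5, 0], 0],
  [[0, 0, 0], 0],
  [[0, 0, 0], 0],
])

```text
t: 9.23
tcp_pos: [521.2, -195.0, 110.9]
orientation: [0.997, 0.079, 0.004, 0.006]
wrist_force: [0.5, -0.2, 0.4]
finger_gap: 73.2
```

```bash
python3 - <<'E'
from h import *
o,im=snap('wrist','w8'); print(o['tcp_pos'],o['orientation'],o['wrist_force'],o['qvel'])
print(tool(o,[519.5,-197,90]))
W=(352,334);print(plane('wrist',[W],110,dict(tcp_pos=np.array([524.50367902,-183.47175605,106.74828301]),orientation=[0.99695523,0.07774271,0.00160478,0.00581137])))
E
```

```text
[ 521.24305072 -195.03738874  110.89362177] [0.99682615 0.07927876 0.00372165 0.00621779] [ 0.52056658 -0.19354503  0.40238018] [ 0.0169824  -0.0191118   0.00812362 -0.00758396  0.00358775  0.01492425
  0.00852456]
[-2.16580712  1.39104414 20.89994678]
[[ 519.25251211 -196.75031312  110.        ]]
```

View pics/w8.png

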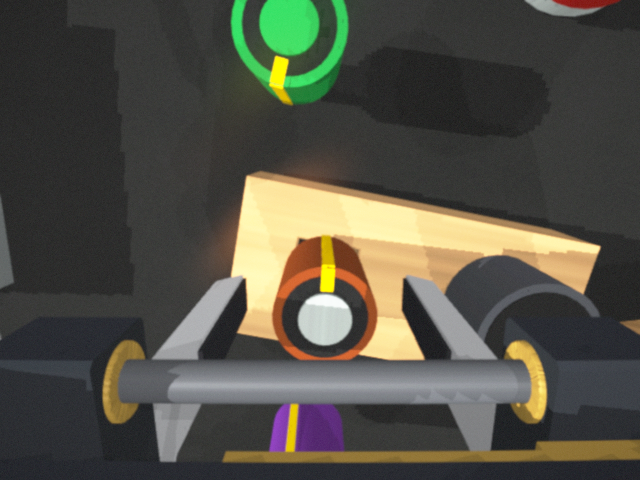

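Request:
carry_out([
  [[-0.08, 0.05, 0.3], 0],
  [[0, 0.05, 0.3], 0],
  [[0, 0, 0.2], 0],
  [[0, 0, 0.1], 0],
  [[0, 0, 0], 0],
])

```text
t: 9.7
tcp_pos: [521.1, -197.6, 88.0]
orientation: [0.997, 0.08, 0.005, 0.007]
wrist_force: [0.1, 0.3, -0.2]
finger_gap: 73.3
```

Good: now close, watching the drift.

Request:
carry_out([
  [[-0.05, 0, 0], 0],
  [[0, 0, 0], 0],
  [[0, 0, 0], 0],
  [[0, 0, 0], 0],
  [[0, 0, 0], 0],
], hand=0, squeeze=40)

```text
t: 10.12
tcp_pos: [519.6, -197.2, 87.5]
orientation: [0.997, 0.08, 0.005, 0.006]
wrist_force: [-1.2, 5.4, 4.9]
finger_gap: 43.3
```

Request:
carry_out([
  [[0, 0, 0], 0],
  [[0, 0, 0], 0],
  [[0, 0, -0.2], 0],
  [[0, 0, -0.4], 0],
  [[0, 0, -0.6], 0],
  [[0, 0, -0.8], 0],
  [[0, 0, -0.8], 0],
  [[0, 0, -0.8], 0],
  [[0, 0, -0.5], 0],
  [[0, 0, 0], 0],
])

```text
t: 10.95
tcp_pos: [516.9, -195.5, 198.2]
orientation: [0.997, 0.08, 0.004, 0.006]
wrist_force: [0.1, -0.8, -2.8]
finger_gap: 43.4
```

```bash
python3 - <<'E'
from h import *
o,im=snap('wrist','w9'); print(o['tcp_pos'],o['orientation'],o['wrist_force'],o['finger_gap'])
o,im=snap('scene','s9')
cv2.imwrite('pics/s9c.png',cv2.resize(im[180:340,180:380],None,fx=4,fy=3.7,interpolation=cv2.INTER_CUBIC))
E
```

```text
[ 516.89444086 -195.4892601   198.15520251] [0.99677855 0.07991208 0.00352743 0.00584275] [ 0.1207537  -0.75977196 -2.81092134] 43.39207838587284
```

View pics/w9.png

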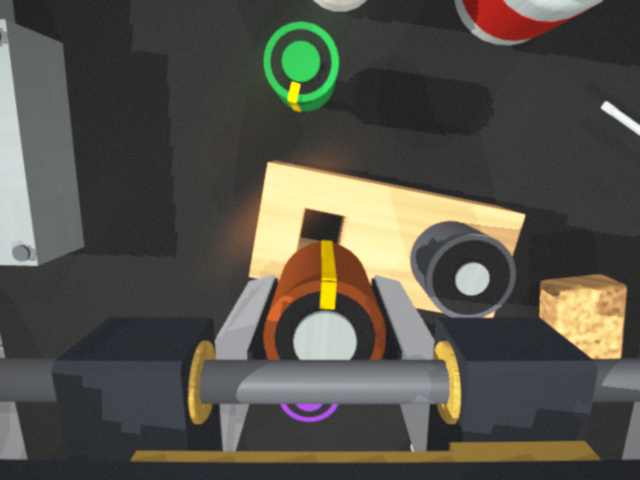

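View pics/s9c.png

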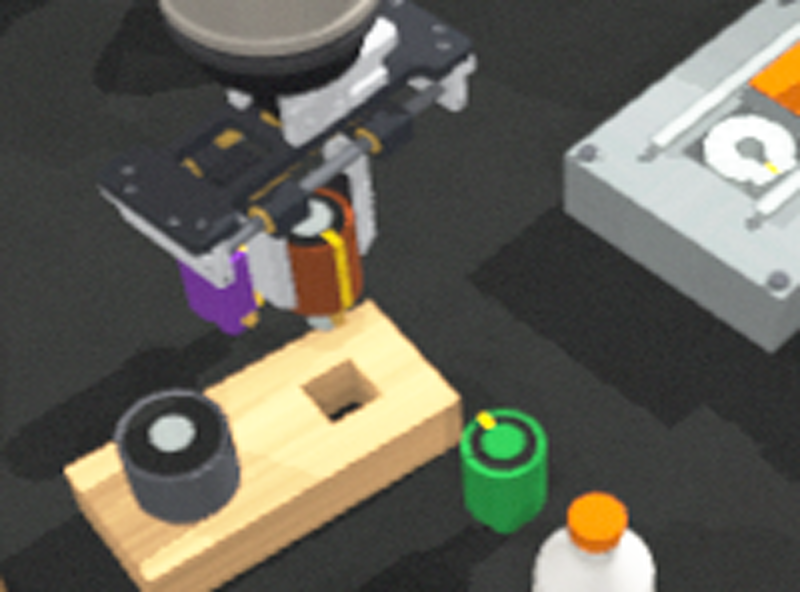

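```bash
python3 - <<'E'
from h import *
o=bot.get_obs()
im=cv2.imread('pics/w9.png'); hsv=cv2.cvtColor(im,cv2.COLOR_BGR2HSV)
ye=cv2.inRange(hsv,(24,150,120),(34,255,255)); ye[:276]=0; ye[312:]=0; ye[:,:310]=0; ye[:,345:]=0
ys,xs=np.nonzero(ye); print(xs.mean(),ys.mean(),ys.min(),ys.max())
q=(xs[ys>283].mean(),ys[ys>283].mean()); print(q)
for z in (20,22.5,25):
    P=plane('wrist',[(325,342),q],o['tcp_pos'][2]+z,o); d=P[1]-P[0]
    print(P-o['tcp_pos'],np.degrees(np.arctan2(d[1],d[0])),np.linalg.norm(d))
    print([tool(o,p) for p in P])
E
```

```text
327.8844537815126 293.32142857142856 276 309
(np.float64(327.7120822622108), np.float64(296.4858611825193))
[[-1.98818622 -1.34273884 20.        ]
 [15.61420062  0.52953215 20.        ]] 6.071415666302827 17.701678480977407
[array([ -2.0969795 ,   1.23283639, -19.99596518]), array([ 15.57863594,   2.18962075, -19.91470132])]
[[-0.72986997 -1.10350493 22.5       ]
 [16.54557868  0.7339914  22.5       ]] 6.071415666302709 17.372896100122304
[array([ -0.8066518 ,   1.22521336, -22.4910782 ]), array([ 16.54066533,   2.16422688, -22.41132369])]
[[ 0.52844627 -0.86427103 25.        ]
 [17.47695673  0.93845065 25.        ]] 6.071415666302722 17.044113719267095
[array([  0.48367589,   1.21759034, -24.98619121]), array([ 17.50269473,   2.13883301, -24.90794606])]
```

Request:
carry_out([
  [[0.14, -1, 0], 0.22],
  [[0.14, -1, 0], 0.22],
  [[0.14, -1, 0], 0.22],
  [[0.14, -1, 0], 0.22],
  [[0.14, -1, 0], 0.22],
  [[0.14, -1, 0], 0.22],
  [[0.14, -1, 0], 0.22],
  [[0.14, -1, 0], 0.22],
  [[0.14, -1, 0], 0.22],
  [[0.14, -1, 0], 0.22],
])

```text
t: 11.88
tcp_pos: [522.3, 60.1, 181.5]
orientation: [1.0, -0.005, -0.005, 0.006]
wrist_force: [0.4, 0.2, -2.7]
finger_gap: 43.4
```

Request:
carry_out([
  [[0.22, -0.85, 0.2], 0],
  [[0.22, -0.85, 0.2], 0],
  [[0, 0, 0.2], 0],
  [[0, 0, 0.1], 0],
  [[0, 0, 0], 0],
])

```text
t: 12.3
tcp_pos: [530.5, 110.6, 157.1]
orientation: [1.0, -0.002, -0.009, 0.005]
wrist_force: [0.2, -0.7, -3.5]
finger_gap: 43.4
```

```bash
python3 - <<'E'
from h import *
o,im=snap('wrist','w10'); print(o['tcp_pos'],o['orientation'],o['qpos'])
print(tool(o,[533.5,103.3,155]))
o,im=snap('scene','s10')
cv2.imwrite('pics/s10c.png',cv2.resize(im[130:270,300:460],None,fx=4.5,fy=4.2,interpolation=cv2.INTER_CUBIC))
o,im=snap('top','t10')
cv2.imwrite('pics/t10c.png',cv2.resize(im[190:290,180:310],None,fx=5,fy=5,interpolation=cv2.INTER_CUBIC))
E
```

```text
[530.51371513 110.58218858 157.12920321] [ 0.99994266 -0.00178515 -0.00921078  0.00516321] [ 0.00482625  0.33004095 -0.39760226  1.94156761  0.16177242  0.92153261
 -2.04874917]
[3.05163164 7.24932082 2.14861957]
```

View pics/w10.png

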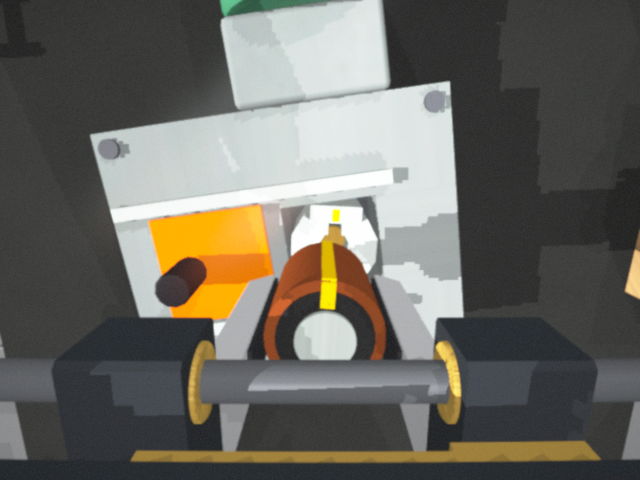

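View pics/s10c.png

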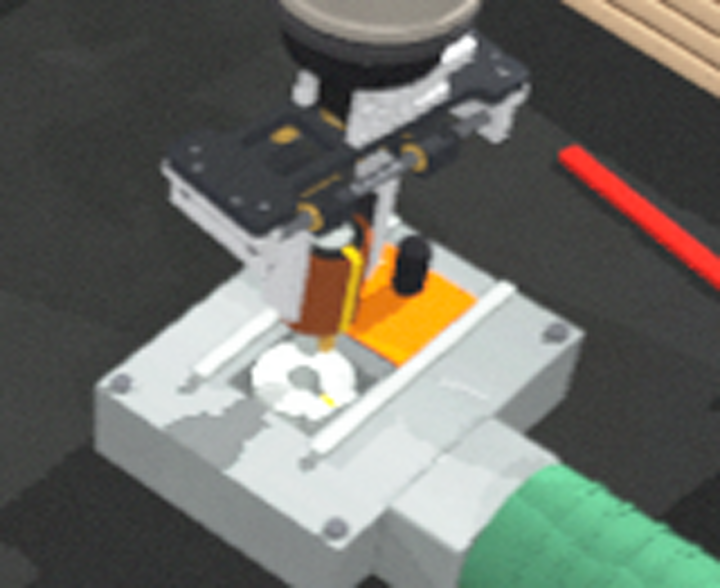

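View pics/t10c.png

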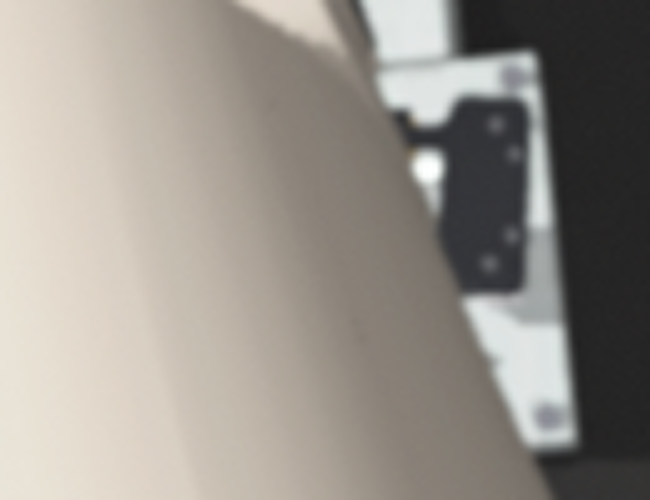

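```bash
python3 - <<'E'
from h import *
o=bot.get_obs(); Rn=R.from_quat(o['orientation']).as_matrix()
for qg in ([0.997,0.08,0.005,0.006],[0.99677855,0.07991208,0.00352743,0.00584275]):
    Rg=R.from_quat(qg).as_matrix(); a=Rn@Rg.T@np.array([0,0,1]); print('axis',a)
    print('tip rel tcp',Rn@Rg.T@np.array([-0.4,0,-7.5-70]))
x=Rn@R.from_euler('z',3.5,degrees=True).apply([1,0,0]); print('stripe yaw est',np.degrees(np.arctan2(x[1],x[0])))
print(R.from_quat(qg).as_matrix()[:,2])
im=cv2.imread('pics/w10.png'); hsv=cv2.cvtColor(im,cv2.COLOR_BGR2HSV)
cv2.imwrite('pics/w10c.png',cv2.resize(im[190:370,240:420],None,fx=3.3,fy=3.3,interpolation=cv2.INTER_CUBIC))
# hub seen again
ye=cv2.inRange(hsv,(24,150,150),(34,255,255)); ye[:205]=0;ye[225:]=0;ye[:,:325]=0;ye[:,345:]=0
ys,xs=np.nonzero(ye);print((xs.mean(),ys.mean()),plane('wrist',[(xs.mean(),ys.mean())],64,o))
P=plane('wrist',[(325,342),(329,296)],o['tcp_pos'][2]+22.5,o); d=P[1]-P[0];print(np.degrees(np.arctan2(d[1],d[0])))
E
```

```text
axis [ 0.02584617 -0.00235822  0.99966315]
tip rel tcp [ -2.3974627    0.24874195 -77.46354175]
axis [ 0.02294259 -0.00179549  0.99973517]
tip rel tcp [ -2.1724747    0.20507131 -77.47030592]
stripe yaw est -3.8173515548480172
[ 0.00796595 -0.01108409 -0.99990684]
(np.float64(335.5), np.float64(215.0)) [[555.41396887 100.32941588  64.        ]]
-4.7829725684363344
```

View pics/w10c.png

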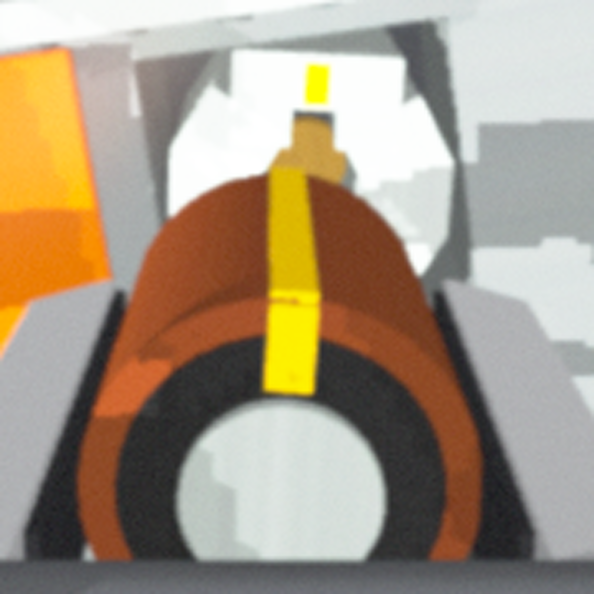

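Request:
carry_out([
  [[0.18, 0.26, 0], -0.1],
  [[0, 0, 0.1], 0],
  [[0, 0, 0], 0],
])

```text
t: 12.7
tcp_pos: [536.5, 100.2, 156.4]
orientation: [1.0, -0.0, -0.008, 0.005]
wrist_force: [-0.2, 0.7, -3.1]
finger_gap: 43.5
```

Request:
carry_out([
  [[-0.05, -0.1, 0], 0],
  [[0, 0, 0], 0],
  [[0, 0, 0.1], 0],
  [[0, 0, 0], 0],
])

```text
t: 13.03
tcp_pos: [535.4, 101.8, 154.1]
orientation: [1.0, -0.001, -0.007, 0.006]
wrist_force: [-0.1, -0.1, -3.5]
finger_gap: 43.5
```

Request:
carry_out([
  [[0, -0.08, 0.1], 0],
  [[0, 0, 0.1], 0],
  [[0, 0, 0.1], 0],
  [[0, 0, 0], 0],
])

```text
t: 13.37
tcp_pos: [535.1, 104.3, 145.8]
orientation: [1.0, -0.001, -0.007, 0.005]
wrist_force: [-0.3, -0.2, -3.4]
finger_gap: 43.6
```

```bash
python3 - <<'E'
from h import *
o,im=snap('scene','s11')
cv2.imwrite('pics/s11c.png',cv2.resize(im[160:260,320:440],None,fx=6,fy=5.9,interpolation=cv2.INTER_CUBIC))
E
```

```text
(no output)
```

View pics/s11c.png

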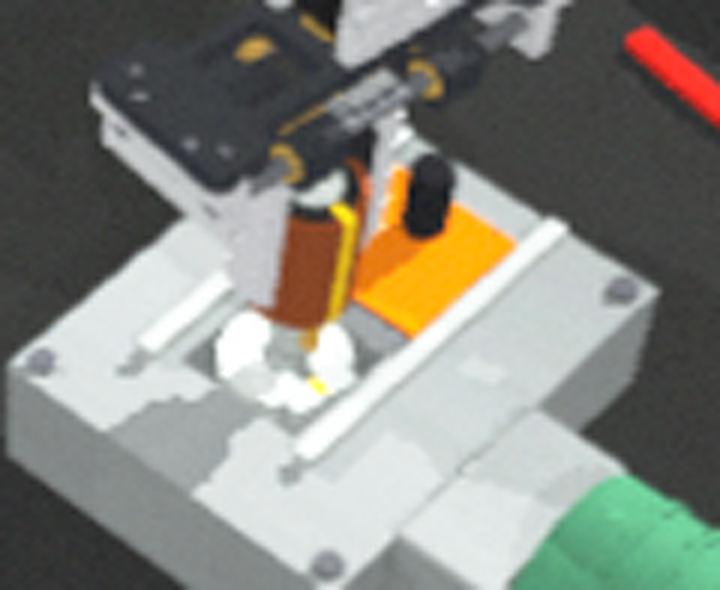

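Looks aligned over the bore; descend.

Request:
carry_out([
  [[0, 0, 0.15], 0],
  [[0, 0, 0.12], 0],
  [[0, 0, 0.1], 0],
])

```text
t: 13.67
tcp_pos: [535.4, 104.3, 136.4]
orientation: [1.0, -0.001, -0.007, 0.005]
wrist_force: [0.2, -0.2, -3.8]
finger_gap: 43.5
```

Request:
carry_out([
  [[0, 0, 0.12], 0],
  [[0, 0, 0.12], 0],
  [[0, 0, 0.05], 0],
])

```text
t: 13.92
tcp_pos: [535.1, 104.1, 127.9]
orientation: [1.0, -0.001, -0.007, 0.005]
wrist_force: [0.1, 0.4, -4.6]
finger_gap: 43.3
```

Request:
carry_out([
  [[0, 0, 0.12], 0],
  [[0, 0, 0.12], 0],
  [[0, 0, 0.05], 0],
])

```text
t: 14.17
tcp_pos: [534.9, 104.0, 119.8]
orientation: [1.0, -0.001, -0.007, 0.005]
wrist_force: [0.8, 0.4, -4.0]
finger_gap: 43.8
```

Request:
carry_out([
  [[0, 0, 0.15], 0],
  [[0, 0, 0.15], 0],
  [[0, 0, 0.1], 0],
])

```text
t: 14.42
tcp_pos: [535.2, 104.0, 109.5]
orientation: [1.0, -0.001, -0.007, 0.005]
wrist_force: [-1.9, -0.5, 3.0]
finger_gap: 44.0
```

Request:
carry_out([
  [[0, 0, 0.15], 0],
  [[0, 0, 0.1], 0],
  [[0, 0, 0.05], 0],
])

```text
t: 14.67
tcp_pos: [535.3, 104.1, 101.7]
orientation: [1.0, -0.001, -0.006, 0.005]
wrist_force: [-6.4, 1.8, 25.8]
finger_gap: 43.5
```

Request:
carry_out([
  [[-0.03, 0, 0.03], 0],
  [[0, 0, 0.03], 0],
  [[0, 0, 0.03], 0],
])

```text
t: 14.92
tcp_pos: [535.3, 104.2, 101.7]
orientation: [1.0, -0.001, -0.005, 0.006]
wrist_force: [-9.2, -2.0, 20.1]
finger_gap: 43.7
```

```bash
python3 - <<'E'
from h import *
o,im=snap('wrist','w12'); print(o['tcp_pos'],o['orientation'],o['wrist_force'],o['finger_gap'])
cv2.imwrite('pics/w12.png',im)
o,im=snap('scene','s12')
cv2.imwrite('pics/s12c.png',cv2.resize(im[160:260,320:440],None,fx=6,fy=5.9,interpolation=cv2.INTER_CUBIC))
o=bot.get_obs(); print(o['t'],o['tcp_pos'],o['orientation'],o['wrist_force'],o['wrist_torque'])
E
```

```text
[535.32114132 104.17497378 101.72927361] [ 0.99996781 -0.0012942  -0.00548045  0.00571532] [-9.15938123 -2.00201438 20.09118413] 43.72718917266557
15.0167 [535.29152657 104.17012979 101.70824226] [ 0.99996761 -0.00126172 -0.00549901  0.00573925] [-8.16431431 -1.43575894 19.03654563] [-0.42358521  1.97792445 -0.02650809]
```

View pics/w12.png

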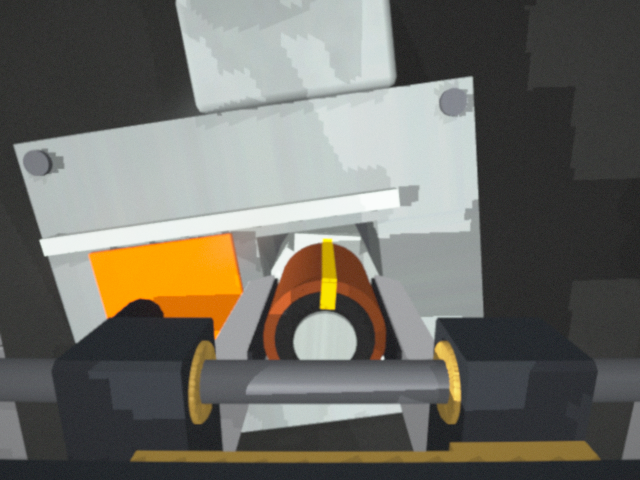

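View pics/s12c.png

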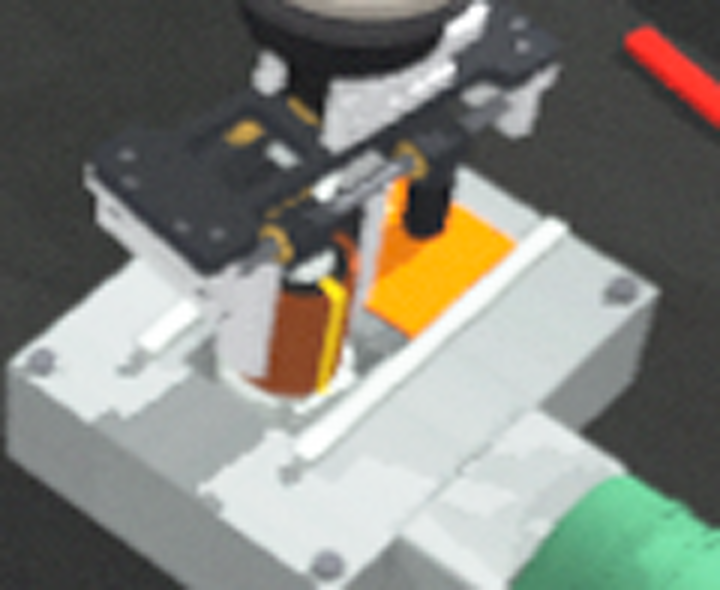

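Request:
carry_out([
  [[-0.06, 0, 0.04], 0],
  [[-0.03, 0, 0.04], 0],
  [[0, 0, 0.04], 0],
  [[0, 0, 0.04], 0],
])

```text
t: 15.35
tcp_pos: [534.9, 104.3, 101.6]
orientation: [1.0, -0.002, -0.003, 0.006]
wrist_force: [-10.3, -2.0, 26.2]
finger_gap: 43.6
```

```bash
python3 - <<'E'
from h import *
for i in range(3):
    bot.get_image('top')
    o=bot.get_obs(); print(o['t'],o['tcp_pos'],o['orientation'],o['wrist_force'],o['finger_gap'])
E
```

```text
15.4 [534.90197402 104.2907904  101.58461744] [ 0.99997616 -0.00154401 -0.00298729  0.00603023] [-10.58559959  -2.49872467  24.94101944] 43.64453127454799
15.45 [534.90161396 104.27149096 101.57580687] [ 0.99997623 -0.00153245 -0.00299752  0.00601717] [-10.19635687  -2.92258448  22.89363554] 43.884580212440255
15.5 [534.90204881 104.29448266 101.6081195 ] [ 0.99997626 -0.00154217 -0.00298995  0.00601357] [-10.15007289  -2.03251715  24.76185825] 43.76255948190699
```

```bash
python3 - <<'E'
from h import *
print(bot.job_done()); o=bot.get_obs(); print(o['t'],o['tcp_pos'],o['wrist_force'],o['finger_gap'])
E
```

```text
the job is handed in; nothing more can be done
None
the job is handed in; nothing more can be done
```

I slid the dust cover open to its stop, lifted the brown spindle out of the stand and pushed it into the socket until the drum sat on the hub face. I handed the job in at 15.5 s, still gripping the drum and pushing down. No verdict was reported.

**Cover:** it took about 4 N of sliding force, rising to about 29 N at the stop. In the images the plate centre sits about 74 mm from the hub centre.

**Fit:** the key went past the hub face without added force, and the ejector spring started to push back where expected. The push-down force rose to 20–26 N with the TCP at 101.6 mm, against 101.5 mm predicted for fully home. The last pictures show the drum flush on the hub, with the stripe towards the keyway.

**Grip and hold:** the finger gap was 43.7 mm (44 mm drum) at a 40 N grip setting. The pose was steady over the last readings.

**Checks that disagreed:**
- **Hub position:** the cameras differed by about 1 to 3 mm. I used the two that agreed best.
- **Sideways force:** about 10 N along x remained at the end, and two small corrections did not remove it. I estimate the spindle's tilt at about 0.02 rad, below the 0.08 limit.
- **TCP drift:** it wandered by up to 13 mm during fast moves. I corrected this before closing on the drum.
- **Not measured directly:** ejector travel and key angle come from the TCP height and the images. I saw no sign that anything else on the bench had moved, but I did not measure it.

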